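# Draw out the analyser's flush tray and load the sample cup

### The arm

A 6-joint arm with a two-finger parallel gripper is mounted at the origin on the work surface. World frame = base frame: x ahead of the robot, y to its left, z up, the work surface at z = 0. Lengths are in m, angles in degrees, forces in N, time in s.
With the tool pointing down it reaches from about 0.25 to 0.725 m from the base axis. Payload 9.7 kg.
Tool frame: the origin (TCP) lies on the centre line of the jaws, within the pads' length; the fingertips stand bot.nose_length ahead of it and the grasp point (between the pads) lies 11 mm behind it (bot.nose_length is the distance from the TCP to the fingertips, in m); z points along the fingers, y is the line along which they close (so a half turn about z gives the same grasp; the last joint's range is limited). The gripper opens to 85 mm and grips with 20 to 120 N. Pads are 22 mm wide; open, the fingers measure 114 mm over their backs; the gripper's body (76 mm by 85 mm) begins 54 mm behind the grasp point. The pads swing forward as they close: fully open they stand 13 mm farther back than shut.
Start: joints at [70.245, 4.979, 10.078, 95.1, 0, 90], TCP at [0.186, 0.518, 0.218] pointing down, gripper open.
Joint ranges: [-179.16, 179.16], [-48.56, 103.87], [-65.8, 70.77], [-126.05, 130.52], [-82.76, 87.17], [-180, 180]. Speed limits (degrees/s): [127.2, 127.2, 147.25, 180, 180, 180].

### API

Orientations are given as [roll, pitch, yaw] about the fixed x, y, z axes, in that order (R = Rz(yaw) Ry(pitch) Rx(roll)).
In Python, from workcell import bot gives the robot as it stands. The module is installed in compiled form; this text tells all that it offers.
- The arm moves only by the shell command python3 -m inch 'ROWS' [OPENING] [FORCE]. ROWS is JSON, a list of rows, each a list of 4 numbers: the shift along the world's x, y, z in cm, then the turn about the world's z in degrees. A call has exactly 8 rows; each row is the pose to reach, as a shift and turn from the pose commanded when the call began; what a row does not reach only later rows make up. A row lasts 1/8 s, in which the tool goes at most 62.5 mm and 10.7 degrees, less where a joint would pass 70% of its speed; a pose out of reach is approached as far as the arm can. A call with a gripper value outside its range is refused whole. OPENING is the finger opening in cm, from 0 to 8.54, set as the call begins (- or left out, the last holds). The fingers move at their own pace and stop on an object; FORCE is the grip in N (left out, the last holds). Time passes only in rows, so rows that repeat a pose let the fingers close, or fill a call up. It gives the time, the measured TCP pose, the force, the opening and the grip force at its end, in the units of the state.
- bot.get_obs(): the state, without advancing time (a new reading comes with each control period).
- bot.camera(name): name is "side" or "top" or "wrist"; returns a dict with "img" (420x560x3 uint8, red, green, blue), "fovy" (degrees; the focal length in pixels is half the picture's height over the tangent of half this angle, whatever the lens; pixels are square), "cx", "cy" (the principal point, pixels), "R" (3x3) and "t" (3): a world point X has camera coordinates R X + t; the wrist camera has in their place "mount" (4x4, takes a point from camera to tool coordinates, whose origin is the TCP and whose axes are the flange's). Camera axes: x right, y down, z forward; pixel columns grow to the right and rows downward; lengths in m; the calibration is good to about 2 mm. The wrist camera is an equidistant fisheye: a pixel r from the principal point sees the ray r / f radians off the axis. A picture is of the moment at which its call begins: read the wrist's pose just before it. There is no depth.
- bot.job_done(): hands the job in; it is judged then, once.
Trained networks look in a picture, given as the dict that the camera call returned (one of the last four; its "shot" number tells which), for a name from the list of things; names that differ only in an ending like _2 or _b are one class to them, and where a whole thing is asked for, a point or a joint stands for the part that bears it (a point fixed in the world has none). Each returns a list of dicts, best first, with "score" (0 to 1); they miss things now and then, are a little off and sometimes report something else, mostly with a low value. They report only what shows in the picture. A call takes as long as a camera call. They do not tell look-alikes from the thing itself.
- bot.find_in(thing, picture): "point" ([column, row] in pixels, amid what is visible of it).
- bot.landmark_of(thing, picture): "point" ([column, row] in pixels: a listed point, or the origin of a listed thing).
The state is a dict: "time": time; "q": joint angles; "qd": joint speeds; "joint_efforts": joint torques, N m; "ee_pos": TCP position; "tcp_rot": TCP orientation; "wrist_force": force on the tool from outside, world axes, zero at the start; "torque": the same for the moment, N m; "opening": finger opening in m; "grasp_force": force on a finger pad.
Only numpy, scipy, OpenCV 4.12 (cv2) and the standard library are available. Lean on these libraries where they do the work, as an engineer would, in place of code of your own. Each camera call takes 0.05 s, during which the arm holds its last target. There are 200 camera calls.

### The job

Load the bench analyser: press lightly down on the bare front part of its flat sample tray and drag the tray back by friction, out from under the hood, until it is fully out against its stop. Press only as hard as it takes to keep from slipping, never harder than 20 N. Then set the small plain steel sample cup upright and fully down in the round pocket that has come into view, let go, and leave the tray fully out and everything else on the bench where it stands.

Things in the scene. Friction and masses are not known exactly. Their poses are not given: they have to be found in the camera images.
- analyser: Low white bench instrument, fixed, 370 mm long (x), 150 wide (y). Origin on the bench, on the centre line, below the hood's front edge; +x runs back under the hood, -x to its front end (x=-220 mm), z up. Ahead of the hood is an open channel 106 mm wide between side rails (top 64 mm up) and a front wall (56 mm up); the sample tray lies in it, level with the rails or up to 12 mm lower.
- hood_edge (a point): Middle of the front edge of the hood's top, 112 mm above the bench (display 115 mm); the hood covers analyser x = 0 to 150 mm over the full width, its mouth is open below 98 mm. Axes as the analyser's. No part of the analyser, tray included, may be pressed or pushed with more than 20 N, and the cup may not be pressed on it harder than that.
- tray (a joint): How far the tray is out, m: 0 in, 0.100 fully out at its stop (0.096 counts). Slides to the analyser's -x, resists with about 3.5 N, stays where left; starts 0 to 15 mm out. The tray is a flat smooth aluminium plate 210 x 100 x 12 mm without handle, front edge at analyser x=-110 mm when in, rear edge always under the hood. Sprung: sinks 1 mm per 8 N, at most 3 mm. 10 to 14 N grips it well.
- press_area (a point): Point on the tray's bare front part, on the centre line, 40 mm behind its front edge (analyser x=-70 mm when in); travels with the tray. Its height, 58 mm above the bench, is only nominal: a screw sets the tray's height, and the real tray top lies anywhere from 6 mm below to 6 mm above this point, so it must be felt for. Axes as the analyser's.
- pocket (a point): Centre of the tray's round pocket at nominal height (real tray top up to 6 mm lower or higher); travels with the tray, hidden under the hood at first, at analyser x=-55 mm when fully out. Pocket 44 mm across, 8 mm deep, flat floor, small chamfer. Axes as the analyser's.
- cup: The sample cup: a plain closed steel cylinder 38 mm across and 40 mm high with a thin dark line around it, 70 to 150 g, standing on the bench. Origin at the centre of its underside, z up.
- can: Bystander: larger steel can, 54 mm across, 72 mm high with a black knob on its lid. Origin at the centre of its underside. May stand in any of the three places that it shares with the cup and the crucible, about 110 mm or more apart.
- crucible: Bystander: white ceramic crucible, conical, 54 mm across at the top, 55 mm high with its lid's knob. Origin at the centre of its underside.
- dish: Bystander: glass dish 90 mm across, 14 mm high, with steel balls in it. Origin at the centre of its underside.
- beaker: Bystander: glass beaker 66 mm across, 90 mm high. Origin at the centre of its underside.
- spatula: Bystander: spatula 170 mm long lying on the bench. Origin under its middle.
- washbottle: Bystander: white bottle 64 mm across, 160 mm high. Origin at the centre of its underside.
There are look-alikes about, which are no part of the job. Leave any turquoise look-alike of the cup alone.

How it is judged:
By the outcome, as a careful person would: the job done as asked, in the order asked, and still so for the second after the job is handed in, with the robot touching nothing.
It also fails if it takes over 64 s, if anything falls off the work surface, if the arm or the gripper's body presses on something with over 40 N, if the wrist force passes 120 N, or if a joint passes its speed limit or range.

## Working session

There is one attempt and no reset: what is moved stays moved. The work goes in short steps, Python scripts to look and compute and a shell command to move; the robot and the scene stay as the last step left them, time stands still between calls to the robot, and variables do not carry over. Pictures are saved under pics/ and viewed, at most 10 in all, crops included, and the job is handed in when it is done.

```bash
mkdir -p pics; cat > h.py <<'E'
import numpy as np, cv2
from scipy.spatial.transform import Rotation as Ro
from workcell import bot
def foc(p): return p["img"].shape[0]/2/np.tan(np.radians(p["fovy"])/2)
def ray(p,uv,obs=None):
    f=foc(p); d=np.array([uv[0]-p["cx"],uv[1]-p["cy"]])
    if "mount" in p:
        r=np.hypot(*d); th=r/f
        v=np.array([*(d/max(r,1e-9)*np.sin(th)),np.cos(th)])
        M=np.array(p["mount"]); T=Ro.from_euler("xyz",obs["tcp_rot"],degrees=True).as_matrix()
        return T@M[:3,3]+np.array(obs["ee_pos"]), T@M[:3,:3]@v
    R=np.array(p["R"]);t=np.array(p["t"])
    return -R.T@t, R.T@np.array([d[0]/f,d[1]/f,1])
def at(p,uv,z,obs=None):
    o,v=ray(p,uv,obs); return o+v*(z-o[2])/v[2]
def save(p,n,box=None,s=1):
    im=p["img"][:,:,::-1]
    if box: im=im[box[1]:box[3],box[0]:box[2]]
    cv2.imwrite("pics/"+n,cv2.resize(im,None,fx=s,fy=s,interpolation=cv2.INTER_CUBIC))
E
python3 - <<'E'
from h import *
o=bot.get_obs(); print(o["ee_pos"],o["tcp_rot"],o["opening"],bot.nose_length,o["time"])
ps={n:bot.camera(n) for n in("top","side")}
Z={"hood_edge":.112,"press_area":.058,"pocket":.058,"analyser":0}
for n,p in ps.items():
    save(p,n+"1.png")
    for k in["hood_edge","press_area","analyser","cup","can","crucible","dish","beaker","washbottle","spatula"]:
        for r in bot.landmark_of(k,p)[:3]:
            print(n,k,round(r["score"],2),np.round(r["point"]),np.round(at(p,r["point"],Z.get(k,0)),3))
E
```

```text
[0.1857885  0.51740271 0.21745802] [-1.79921005e+02 -1.58673516e-03  1.60247201e+02] 0.08519170377900034 0.008 0.0
top hood_edge 0.91 [282. 180.] [0.627 0.007 0.112]
top press_area 0.83 [287. 206.] [ 0.566 -0.006  0.058]
top press_area 0.65 [184. 155.] [0.719 0.285 0.058]
top analyser 0.87 [283. 183.] [0.642 0.006 0.   ]
top cup 0.65 [198. 204.] [0.585 0.256 0.   ]
top can 0.57 [148. 235.] [0.497 0.401 0.   ]
top crucible 0.49 [194. 250.] [0.452 0.268 0.   ]
top dish 0.98 [447. 273.] [ 0.37  -0.455  0.   ]
top beaker 0.66 [137. 164.] [0.71  0.439 0.   ]
top washbottle 0.79 [181. 154.] [0.738 0.308 0.   ]
top spatula 0.57 [403. 283.] [ 0.344 -0.329  0.   ]
top spatula 0.53 [283. 186.] [0.633 0.006 0.   ]
top spatula 0.5 [199. 203.] [0.588 0.253 0.   ]
side hood_edge 0.74 [251. 186.] [0.638 0.005 0.112]
side hood_edge 0.19 [274. 301.] [0.433 0.312 0.112]
side press_area 0.64 [276. 204.] [ 0.567 -0.006  0.058]
side analyser 0.7 [251. 217.] [0.635 0.022 0.   ]
side cup 0.73 [228. 284.] [0.592 0.253 0.   ]
side cup 0.69 [192. 303.] [0.65  0.339 0.   ]
side can 0.28 [171. 279.] [0.737 0.298 0.   ]
side crucible 0.67 [272. 305.] [0.461 0.266 0.   ]
side dish 0.77 [380. 142.] [ 0.376 -0.458  0.   ]
side beaker 0.91 [159. 326.] [0.691 0.427 0.   ]
side beaker 0.73 [380. 167.] [ 0.343 -0.337  0.   ]
side beaker 0.39 [277. 205.] [ 0.585 -0.053  0.   ]
side spatula 0.9 [380. 163.] [ 0.348 -0.353  0.   ]
```

View pics/top1.png

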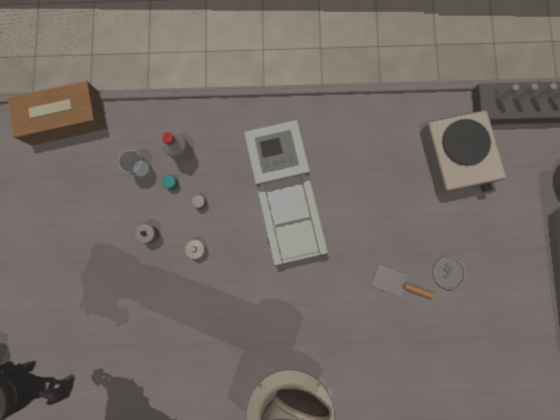

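View pics/side1.png

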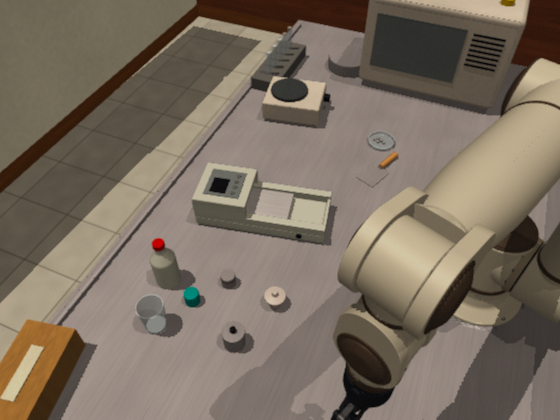

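The top view shows the analyser with its hood at (277,152) and its channel and tray running down to (300,255).

Cup candidates in the top view:
- Grey plain cylinder at (198,202), side view (228,279). This fits "small plain steel".
- Turquoise look-alike at (170,183).
- Can with knob at (146,233).
- White crucible at (195,249).

I'll move over between the cup and the analyser for a closer look.

```bash
python3 -m inch '[[4,-5,2,0],[8,-10,4,0],[12,-15,6,0],[16,-20,8,0],[20,-25,8,0],[24,-30,8,0],[26,-35,8,0],[27,-39,8,0]]' 0 20
python3 - <<'E'
from h import *
o=bot.get_obs(); p=bot.camera("wrist"); save(p,"w1.png")
print(o["ee_pos"],o["tcp_rot"],o["wrist_force"],o["time"])
Z={"hood_edge":.112,"press_area":.058,"cup":0}
for k in["hood_edge","press_area","cup","can","crucible"]:
    for r in bot.landmark_of(k,p)[:3]:
        print(k,round(r["score"],2),np.round(r["point"]),np.round(at(p,r["point"],Z.get(k,0),o),3))
E
```

```text
time: 2.1
ee_pos: [0.4568, 0.1255, 0.2979]
tcp_rot: [-180.0, -0.0, 160.2]
wrist_force: [0.2, 0.9, -0.5]
opening: 0.0002
grasp_force: 0.0
[0.45679054 0.12550674 0.2979283 ] [-1.79988347e+02 -3.66880546e-03  1.60197651e+02] [ 0.24917842  0.92546292 -0.51229538] 2.1
press_area 0.68 [455. 143.] [0.489 0.36  0.058]
press_area 0.58 [216. 281.] [ 0.565 -0.011  0.058]
press_area 0.3 [386. 223.] [0.562 0.235 0.058]
cup 0.88 [382. 224.] [0.587 0.242 0.   ]
cup 0.73 [438. 238.] [0.647 0.327 0.   ]
can 0.65 [456. 141.] [0.502 0.394 0.   ]
crucible 0.61 [366. 134.] [0.45  0.255 0.   ]
```

View pics/w1.png

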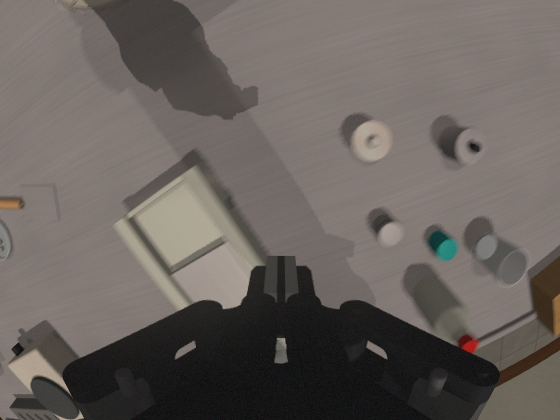

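The wrist view shows the channel with its front corners near (118,222) and (195,168), and the tray front edge from about (170,272) to (225,240). The plain grey cup is at (388,230) and the turquoise one at (443,243). Next I'll enlarge the cup and compute the analyser's pose.

```bash
python3 - <<'E'
from h import *
o=bot.get_obs(); p=bot.camera("wrist")
a=p["img"][150:320,100:300,::-1]; b=p["img"][170:310,345:485,::-1]
a=cv2.resize(a,(700,595))[:,:450]; b=cv2.resize(b,(340,340),interpolation=cv2.INTER_CUBIC)
c=np.zeros((595,790,3),np.uint8); c[:,:450]=a; c[:340,450:]=b; cv2.imwrite("pics/w2.png",c)
for uv,z in[((118,222),.06),((195,168),.06),((170,272),.058),((225,240),.058)]: print(uv,np.round(at(p,uv,z,o),3))
t=bot.camera("top")
for uv,z in[((273,265),.06),((327,256),.06),((252,184),.112),((308,176),.112),((246,133),.112),((300,122),.112)]: print("top",uv,np.round(at(t,uv,z),3))
E
```

```text
(118, 222) [ 0.436 -0.107  0.06 ]
(195, 168) [0.409 0.03  0.06 ]
(170, 272) [ 0.53  -0.067  0.058]
(225, 240) [0.511 0.029 0.058]
top (273, 265) [0.404 0.037 0.06 ]
top (327, 256) [ 0.425 -0.111  0.06 ]
top (252, 184) [0.618 0.087 0.112]
top (308, 176) [ 0.636 -0.063  0.112]
top (246, 133) [0.759 0.101 0.112]
top (300, 122) [ 0.786 -0.046  0.112]
```

View pics/w2.png

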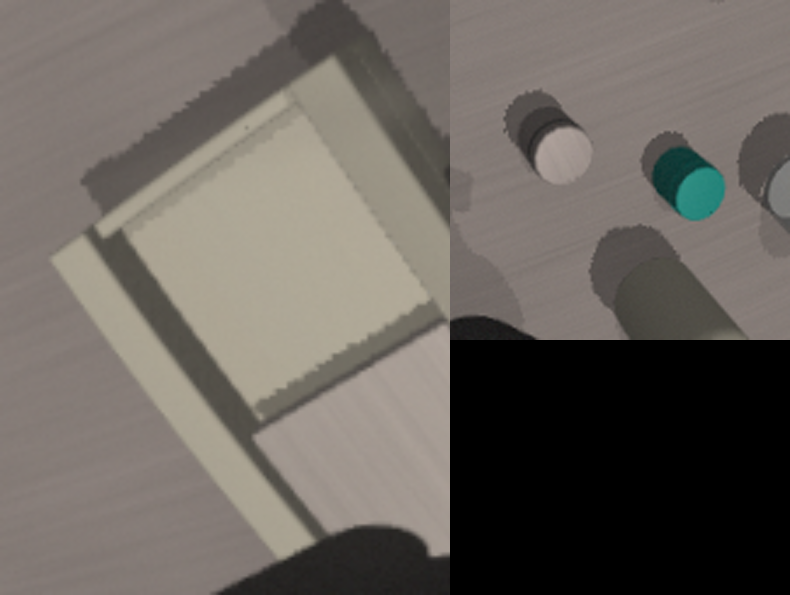

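The crop shows that the plain grey cylinder at (563,155) has a dark line around it, so it is the cup. The one at (700,190) is turquoise and stays alone. Now I'll fit the analyser pose to the corners.

```bash
cat > fit.py <<'E'
from h import *
from scipy.optimize import least_squares
def pose_fit(obsv):  # list of (pic,obs,uv,local xyz)
    def res(q):
        c,s=np.cos(q[2]),np.sin(q[2]); r=[]
        for p,o,uv,l in obsv:
            X=np.array([q[0]+c*l[0]-s*l[1],q[1]+s*l[0]+c*l[1],l[2]])
            r+=list((at(p,uv,l[2],o)-X)[:2])
        return r
    s=least_squares(res,[.63,.0,.15]); return s.x,np.round(np.reshape(s.fun,(-1,2))*1000,1)
E
python3 - <<'E'
from fit import *
o=bot.get_obs(); w=bot.camera("wrist"); t=bot.camera("top")
L=[(w,o,(114.9,224.3),(-.22,-.075,.064)),(w,o,(194.9,166.3),(-.22,.075,.064)),
(t,0,(273,265),(-.22,.075,.064)),(t,0,(327,256),(-.22,-.075,.064)),(t,0,(252,184),(0,.075,.112)),(t,0,(308,176),(0,-.075,.112)),(t,0,(246,133),(.15,.075,.112)),(t,0,(300,122),(.15,-.075,.112))]
x,r=pose_fit(L); yaw=x[2]; print(x[:2],np.degrees(yaw)); print(r)
c,s=np.cos(yaw),np.sin(yaw); R=np.array([[c,-s],[s,c]])
for uv in[(172.9,274.3),(228.6,242)]: print("tray front local",R.T@(at(w,uv,.058,o)[:2]-x[:2]))
for lx in(-.07,-.085,-.17): print(lx,x[:2]+R@[lx,0])
save(t,"t2.png",(225,105,345,275),3.5)
E
```

```text
[0.6302631  0.00428187] 10.620486216796834
[[ 8.9 -0.5]
 [ 6.2 -4.7]
 [ 3.4 -1. ]
 [-3.3 -0.4]
 [ 2.   8.6]
 [-7.6  6.5]
 [-4.4 -4.5]
 [-5.1 -4.1]]
tray front local [-0.10615206 -0.04962909]
tray front local [-0.1077194  0.0493807]
-0.07 [ 0.56146224 -0.00861933]
-0.085 [ 0.54671919 -0.01138387]
-0.17 [ 0.46317528 -0.0270496 ]
```

View pics/t2.png

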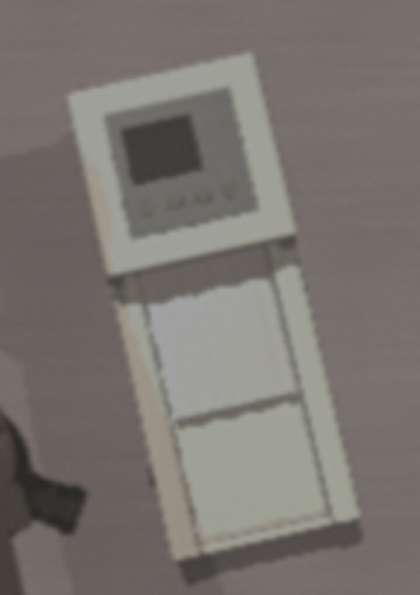

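The crop gives sharper corners for the hood and channel: (257,184), (310,172), (244,132), (297,120), (276,265) and (327,254) in full-frame pixels. I'll refit with these, using the current scene.

```bash
python3 - <<'E'
from fit import *
o=bot.get_obs(); w=bot.camera("wrist"); t=bot.camera("top")
L=[(w,o,(114.9,224.3),(-.22,-.075,.064)),(w,o,(194.9,166.3),(-.22,.075,.064)),
(t,0,(275.9,265),(-.22,.075,.064)),(t,0,(327.3,253.6),(-.22,-.075,.064)),(t,0,(257,184.1),(0,.075,.112)),(t,0,(309.9,172.4),(0,-.075,.112)),(t,0,(244.4,132.1),(.15,.075,.112)),(t,0,(297.3,120.1),(.15,-.075,.112))]
x,r=pose_fit(L); yaw=x[2]; print(x[:2],np.degrees(yaw)); print(r)
c,s=np.cos(yaw),np.sin(yaw); R=np.array([[c,-s],[s,c]])
for uv in[(172.9,274.3),(228.6,242)]: print("tray front local",R.T@(at(w,uv,.058,o)[:2]-x[:2]))
for lx in(-.07,-.08,-.17): print(lx,x[:2]+R@[lx,0])
np.save("an.npy",x); print(o["ee_pos"],o["wrist_force"])
E
```

```text
[0.63298249 0.00342666] 11.563921064427904
[[ 4.3  3.6]
 [ 4.  -0.1]
 [ 1.  -4.2]
 [-1.5  2.8]
 [-0.1 -3.6]
 [-1.9  1.8]
 [-2.8 -1.5]
 [-3.   1.3]]
tray front local [-0.10941651 -0.04654421]
tray front local [-0.10937059  0.05248353]
-0.07 [ 0.56440337 -0.01060561]
-0.08 [ 0.55460635 -0.01261022]
-0.17 [ 0.4664332  -0.03065172]
[0.4556116  0.12859712 0.29822511] [0.24000233 1.02737056 0.62111805]
```

The analyser is at (0.633, 0.003) with a yaw of about 11.5°, and the tray is nearly in. I'll hover with closed fingertips over the bare front part at local x = -0.08.

```bash
python3 -m inch '[[3,-4.5,-3,0],[6,-9,-7,0],[9.9,-14,-11,0],[9.9,-14,-15,0],[9.9,-14,-19,0],[9.9,-14,-20.5,0],[9.9,-14,-20.5,0],[9.9,-14,-20.5,0]]'
python3 - <<'E'
from h import *
o=bot.get_obs(); w=bot.camera("wrist"); save(w,"w3.png")
o2=bot.get_obs(); print(o["ee_pos"],o["wrist_force"],o2["wrist_force"],o["q"][5])
E
```

```text
time: 3.7
ee_pos: [0.5558, -0.012, 0.0953]
tcp_rot: [179.9, 0.2, 160.3]
wrist_force: [1.1, 0.7, 0.1]
opening: -0.0004
grasp_force: 0.0
[ 0.5558165  -0.01203422  0.09525931] [1.05866893 0.65536399 0.06351015] [ 0.54030129  0.57472519 -0.29343355] 18.478826955007882
```

View pics/w3.png

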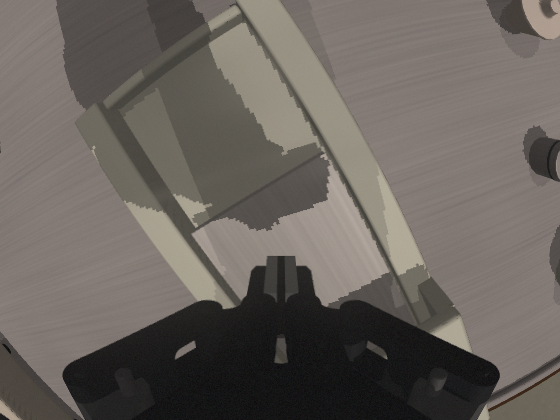

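Fingertips are centred over the tray, whose front edge runs from (190,232) to (325,152). Now I'll feel downwards in small steps.

```bash
python3 -m inch '[[0,0,-0.5,0],[0,0,-1,0],[0,0,-1.5,0],[0,0,-1.8,0],[0,0,-2,0],[0,0,-2,0],[0,0,-2,0],[0,0,-2,0]]'
python3 -m inch '[[0,0,-0.05,0],[0,0,-0.1,0],[0,0,-0.15,0],[0,0,-0.15,0],[0,0,-0.15,0],[0,0,-0.15,0],[0,0,-0.15,0],[0,0,-0.15,0]]'
```

```text
time: 4.75
ee_pos: [0.555, -0.0124, 0.0733]
tcp_rot: [180.0, 0.0, 160.2]
wrist_force: [-0.2, 0.1, 0.2]
opening: -0.0002
grasp_force: 0.0
time: 5.75
ee_pos: [0.5549, -0.0124, 0.0717]
tcp_rot: [180.0, 0.0, 160.2]
wrist_force: [0.5, -1.0, 0.1]
opening: -0.0001
grasp_force: 0.0
```

```bash
for i in 1; do python3 -m inch '[[0,0,-0.05,0],[0,0,-0.1,0],[0,0,-0.15,0],[0,0,-0.15,0],[0,0,-0.15,0],[0,0,-0.15,0],[0,0,-0.15,0],[0,0,-0.15,0]]' | sed -n '1,2p;4p'; done
```

```text
time: 6.75
ee_pos: [0.5549, -0.0124, 0.0702]
wrist_force: [0.4, -0.1, -0.7]
```

```bash
python3 -m inch '[[0,0,-0.05,0],[0,0,-0.05,0],[0,0,-0.1,0],[0,0,-0.1,0],[0,0,-0.1,0],[0,0,-0.1,0],[0,0,-0.1,0],[0,0,-0.1,0]]' | sed -n '1,2p;4p'
```

```text
time: 7.75
ee_pos: [0.5549, -0.0124, 0.0692]
wrist_force: [0.3, 0.5, 0.2]
```

```bash
python3 -m inch '[[0,0,-0.05,0],[0,0,-0.1,0],[0,0,-0.15,0],[0,0,-0.15,0],[0,0,-0.15,0],[0,0,-0.15,0],[0,0,-0.15,0],[0,0,-0.15,0]]' | sed -n '1,2p;4p'
```

```text
time: 8.75
ee_pos: [0.5549, -0.0124, 0.0677]
wrist_force: [-0.3, -0.4, -0.1]
```

```bash
python3 -m inch '[[0,0,-0.05,0],[0,0,-0.1,0],[0,0,-0.15,0],[0,0,-0.15,0],[0,0,-0.15,0],[0,0,-0.15,0],[0,0,-0.15,0],[0,0,-0.15,0]]' | sed -n '1,2p;4p'
```

```text
time: 9.75
ee_pos: [0.5549, -0.0124, 0.0662]
wrist_force: [-0.2, -0.3, -0.2]
```

```bash
python3 -m inch '[[0,0,-0.05,0],[0,0,-0.1,0],[0,0,-0.15,0],[0,0,-0.15,0],[0,0,-0.15,0],[0,0,-0.15,0],[0,0,-0.15,0],[0,0,-0.15,0]]' | sed -n '1,2p;4p'
```

```text
time: 10.75
ee_pos: [0.5549, -0.0124, 0.0647]
wrist_force: [-0.1, 0.1, -0.4]
```

```bash
python3 -m inch '[[0,0,-0.05,0],[0,0,-0.1,0],[0,0,-0.15,0],[0,0,-0.15,0],[0,0,-0.15,0],[0,0,-0.15,0],[0,0,-0.15,0],[0,0,-0.15,0]]' | sed -n '1,2p;4p'
```

```text
time: 11.75
ee_pos: [0.5549, -0.0124, 0.0632]
wrist_force: [0.1, -0.9, -0.5]
```

```bash
python3 -m inch '[[0,0,-0.05,0],[0,0,-0.1,0],[0,0,-0.15,0],[0,0,-0.15,0],[0,0,-0.15,0],[0,0,-0.15,0],[0,0,-0.15,0],[0,0,-0.15,0]]' | sed -n '1,2p;4p'
```

```text
time: 12.75
ee_pos: [0.5549, -0.0123, 0.0617]
wrist_force: [0.1, 0.3, 0.1]
```

```bash
python3 -m inch '[[0,0,-0.05,0],[0,0,-0.1,0],[0,0,-0.15,0],[0,0,-0.15,0],[0,0,-0.15,0],[0,0,-0.15,0],[0,0,-0.15,0],[0,0,-0.15,0]]' | sed -n '1,2p;4p'
```

```text
time: 13.75
ee_pos: [0.5549, -0.0124, 0.0602]
wrist_force: [-0.0, 0.8, 1.2]
```

```bash
python3 -m inch '[[0,0,-0.05,0],[0,0,-0.1,0],[0,0,-0.1,0],[0,0,-0.1,0],[0,0,-0.1,0],[0,0,-0.1,0],[0,0,-0.1,0],[0,0,-0.1,0]]' | sed -n '1,2p;4p'
```

```text
time: 14.75
ee_pos: [0.5549, -0.0124, 0.0592]
wrist_force: [-0.0, 0.5, -0.4]
```

```bash
python3 -m inch '[[0,0,-0.05,0],[0,0,-0.1,0],[0,0,-0.15,0],[0,0,-0.15,0],[0,0,-0.15,0],[0,0,-0.15,0],[0,0,-0.15,0],[0,0,-0.15,0]]' | sed -n '1,2p;4p'
```

```text
time: 15.75
ee_pos: [0.5549, -0.0124, 0.0577]
wrist_force: [-0.4, -0.5, -0.5]
```

```bash
python3 -m inch '[[0,0,-0.05,0],[0,0,-0.1,0],[0,0,-0.15,0],[0,0,-0.15,0],[0,0,-0.15,0],[0,0,-0.15,0],[0,0,-0.15,0],[0,0,-0.15,0]]' | sed -n '1,2p;4p'
python3 - <<'E'
from h import *
s=bot.camera("side"); save(s,"s2.png",(220,150,360,255),5)
E
```

```text
time: 16.75
ee_pos: [0.5549, -0.0124, 0.0562]
wrist_force: [-0.3, -0.6, 0.1]
```

View pics/s2.png

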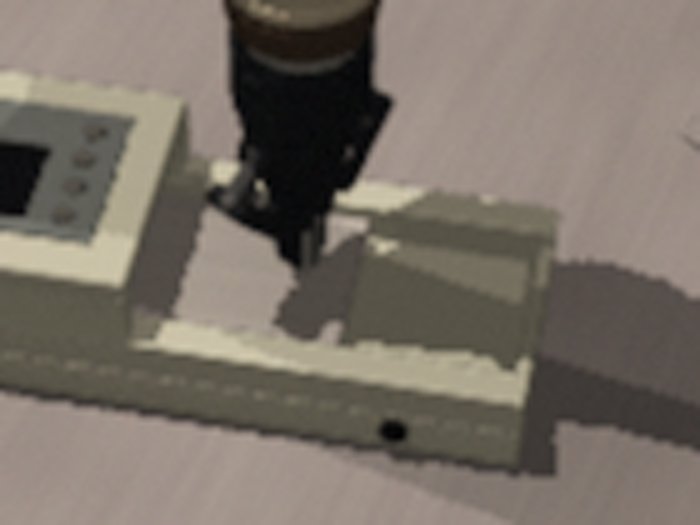

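The side crop shows the closed tips at (305,268), just above the tray and well behind its front edge, not yet touching. I'll keep feeling.

```bash
python3 -m inch '[[0,0,-0.05,0],[0,0,-0.1,0],[0,0,-0.15,0],[0,0,-0.15,0],[0,0,-0.15,0],[0,0,-0.15,0],[0,0,-0.15,0],[0,0,-0.15,0]]' | sed -n '1,2p;4p'
```

```text
time: 17.8
ee_pos: [0.5549, -0.0124, 0.0547]
wrist_force: [-0.2, -0.5, -0.5]
```

```bash
python3 -c "
from workcell import bot; print(bot.nose_length)"; python3 -m inch '[[0,0,-0.05,0],[0,0,-0.1,0],[0,0,-0.15,0],[0,0,-0.15,0],[0,0,-0.15,0],[0,0,-0.15,0],[0,0,-0.15,0],[0,0,-0.15,0]]' | sed -n '1,2p;4p'
```

```text
0.008
time: 18.8
ee_pos: [0.5549, -0.0124, 0.0532]
wrist_force: [0.0, 0.2, -0.2]
```

```bash
python3 -m inch '[[0,0,-0.05,0],[0,0,-0.1,0],[0,0,-0.15,0],[0,0,-0.18,0],[0,0,-0.18,0],[0,0,-0.18,0],[0,0,-0.18,0],[0,0,-0.18,0]]' | sed -n '1,2p;4p'
```

```text
time: 19.8
ee_pos: [0.5549, -0.0124, 0.0514]
wrist_force: [0.0, -0.3, 0.3]
```

```bash
python3 -m inch '[[0,0,-0.05,0],[0,0,-0.1,0],[0,0,-0.15,0],[0,0,-0.18,0],[0,0,-0.18,0],[0,0,-0.18,0],[0,0,-0.18,0],[0,0,-0.18,0]]' | sed -n '1,2p;4p'
python3 - <<'E'
from h import *
s=bot.camera("side"); save(s,"s3.png",(255,170,325,222),11)
for z in(.04,.05,.06):
    for p in [np.array([.5549,-.0124,z])]:
        q=s["R"]@p+s["t"]; print(z,foc(s)*q[:2]/q[2]+[s["cx"],s["cy"]])
E
```

```text
time: 20.8
ee_pos: [0.5549, -0.0124, 0.0496]
wrist_force: [-0.2, -0.6, 0.0]
0.04 [280.73037688 208.1897292 ]
0.05 [280.73934732 205.86776048]
0.06 [280.74841425 203.52081288]
```

View pics/s3.png

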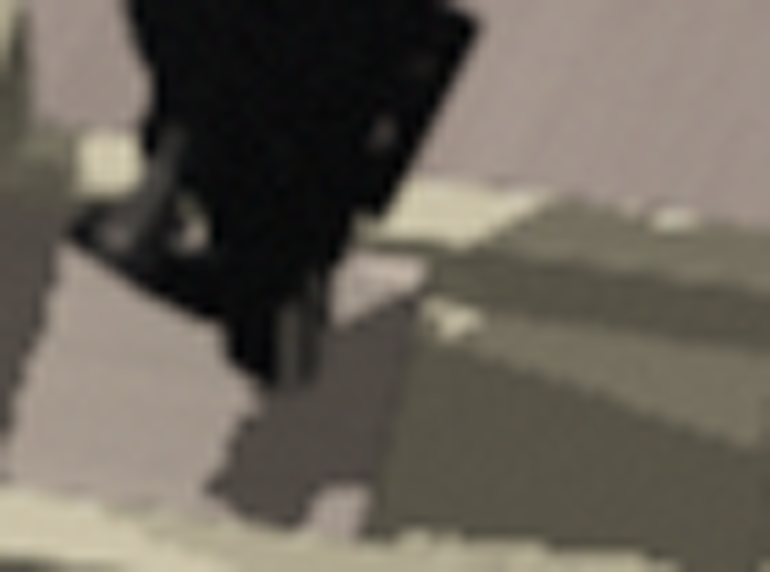

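The crop shows the tips at about (281,205) full-frame, which projects to a height near 0.053. So the tips really sit higher than the stated nose length implies, and contact must be close. I'll continue gently.

```bash
python3 -m inch '[[0,0,-0.05,0],[0,0,-0.1,0],[0,0,-0.15,0],[0,0,-0.15,0],[0,0,-0.15,0],[0,0,-0.15,0],[0,0,-0.15,0],[0,0,-0.15,0]]' | sed -n '1,2p;4p'
```

```text
time: 21.85
ee_pos: [0.5549, -0.0124, 0.0481]
wrist_force: [-0.5, -0.0, 0.8]
```

```bash
python3 -m inch '[[0,0,-0.05,0],[0,0,-0.1,0],[0,0,-0.15,0],[0,0,-0.15,0],[0,0,-0.15,0],[0,0,-0.15,0],[0,0,-0.15,0],[0,0,-0.15,0]]' | sed -n '1,2p;4p'
```

```text
time: 22.85
ee_pos: [0.5549, -0.0124, 0.0466]
wrist_force: [-0.2, 0.4, 0.1]
```

```bash
python3 -m inch '[[0,0,-0.05,0],[0,0,-0.1,0],[0,0,-0.15,0],[0,0,-0.18,0],[0,0,-0.18,0],[0,0,-0.18,0],[0,0,-0.18,0],[0,0,-0.18,0]]' | sed -n '1,2p;4p'
```

```text
time: 23.85
ee_pos: [0.5549, -0.0124, 0.0448]
wrist_force: [0.2, -0.6, -0.4]
```

```bash
python3 -m inch '[[0,0,-0.05,0],[0,0,-0.1,0],[0,0,-0.15,0],[0,0,-0.18,0],[0,0,-0.18,0],[0,0,-0.18,0],[0,0,-0.18,0],[0,0,-0.18,0]]' | sed -n '1,2p;4p'
```

```text
time: 24.85
ee_pos: [0.5549, -0.0124, 0.0431]
wrist_force: [-3.3, -1.2, 4.7]
```

Contact at 4.7 N. I'll press a little more, to about 11 N.

```bash
python3 -m inch '[[0,0,-0.03,0],[0,0,-0.06,0],[0,0,-0.08,0],[0,0,-0.08,0],[0,0,-0.08,0],[0,0,-0.08,0],[0,0,-0.08,0],[0,0,-0.08,0]]' | sed -n '1,2p;4p'
```

```text
time: 25.85
ee_pos: [0.555, -0.0124, 0.0427]
wrist_force: [-3.6, -1.0, 8.8]
```

```bash
python3 -m inch '[[0,0,-0.03,0],[-0.1,-0.02,-0.05,0],[-0.3,-0.06,-0.05,0],[-0.6,-0.12,-0.05,0],[-1,-0.2,-0.05,0],[-1.4,-0.28,-0.05,0],[-1.7,-0.34,-0.05,0],[-2,-0.4,-0.05,0]]' | sed -n '1,2p;4p'
```

```text
time: 26.85
ee_pos: [0.5366, -0.0162, 0.0427]
wrist_force: [4.0, 0.5, 5.9]
```

```bash
python3 -m inch '[[0,0,-0.05,0],[0,0,-0.1,0],[-0.1,-0.02,-0.1,0],[-0.4,-0.08,-0.1,0],[-0.8,-0.16,-0.1,0],[-1.2,-0.24,-0.1,0],[-1.6,-0.32,-0.1,0],[-2,-0.4,-0.1,0]]' | sed -n '1,2p;4p'
python3 - <<'E'
from h import *
x=np.load("an.npy"); c,s=np.cos(x[2]),np.sin(x[2]); R=np.array([[c,-s],[s,c]])
t=bot.camera("top"); 
for r in bot.landmark_of("press_area",t)[:2]: print(r["score"],R.T@(at(t,r["point"],.052)[:2]-x[:2]))
save(t,"t3.png",(225,150,345,275),4)
E
```

```text
time: 27.85
ee_pos: [0.517, -0.0203, 0.0422]
wrist_force: [3.5, 0.7, 8.6]
0.23 [0.14195815 0.26553451]
```

Friction reads a steady 3.5 N even though the press changed, so the tray is moving without slipping. I'll keep dragging.

```bash
python3 -m inch '[[-0.4,-0.08,-0.03,0],[-1,-0.2,-0.03,0],[-1.6,-0.33,-0.03,0],[-2.2,-0.45,-0.03,0],[-2.8,-0.57,-0.03,0],[-3.4,-0.7,-0.03,0],[-4,-0.82,-0.03,0],[-4.6,-0.94,-0.03,0]]' | sed -n '1,2p;4p'
```

```text
time: 28.95
ee_pos: [0.4711, -0.0297, 0.042]
wrist_force: [3.4, 1.2, 10.2]
```

```bash
python3 -m inch '[[-0.3,-0.06,0,0],[-0.6,-0.12,0,0],[-0.9,-0.18,0,0],[-1.1,-0.22,0,0],[-1.2,-0.24,0,0],[-1.3,-0.27,0,0],[-1.4,-0.29,0,0],[-1.4,-0.29,0,0]]' | sed -n '1,2p;4p'
python3 - <<'E'
from h import *
x=np.load("an.npy"); c,s=np.cos(x[2]),np.sin(x[2]); R=np.array([[c,-s],[s,c]])
e=np.array(bot.get_obs()["ee_pos"]); print("local tool",R.T@(e[:2]-x[:2]))
E
```

```text
time: 29.95
ee_pos: [0.4577, -0.0325, 0.0421]
wrist_force: [6.1, 1.5, 9.4]
local tool [-1.78926672e-01 -7.26058273e-05]
```

The force rose to 6.3 N after 99 mm of travel, so the tray is against its stop. I'll lift straight up and look on the way to the cup.

```bash
python3 -m inch '[[0,0,1,0],[0,0,4,0],[0,0,9,0],[0,4,14,4],[0,8,18,8],[0,12,21,12],[0,15,23,16],[0,16,24,20]]' | sed -n '1,4p'
python3 - <<'E'
from h import *
x=np.load("an.npy"); c,s=np.cos(x[2]),np.sin(x[2]); R=np.array([[c,-s],[s,c]])
o=bot.get_obs(); w=bot.camera("wrist"); save(w,"w4.png"); print(o["ee_pos"],o["tcp_rot"][2],o["wrist_force"])
for k,z in(("press_area",.052),("pocket",.052),("cup",0)):
    for r in bot.landmark_of(k,w)[:3]:
        q=at(w,r["point"],z,o); print(k,round(r["score"],2),np.round(r["point"]),np.round(q,3),R.T@(q[:2]-x[:2]))
E
```

```text
time: 30.95
ee_pos: [0.4549, 0.1289, 0.2813]
tcp_rot: [180.0, 0.0, -179.5]
wrist_force: [1.1, 0.7, -0.7]
[0.45486068 0.12888434 0.28130057] -179.51834709859966 [ 1.14104308  0.65193108 -0.66145809]
press_area 0.58 [158. 188.] [ 0.467 -0.028  0.052] [-0.16921455  0.00229713]
pocket 0.73 [185. 273.] [ 0.587 -0.003  0.052] [-0.04653963  0.00344697]
cup 0.88 [401. 291.] [0.649 0.327 0.   ] [0.08058341 0.31359069]
cup 0.77 [358. 259.] [0.588 0.245 0.   ] [0.00440222 0.24580656]
```

View pics/w4.png

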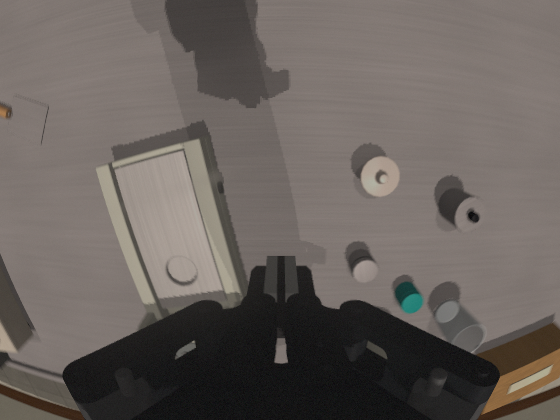

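The view shows the tray fully out at the front wall, with the pocket at about (182,269) and the cup at (364,268). Now a closer look beside the cup with the gripper opening.

```bash
python3 -m inch '[[4,2,-1,0],[8,4,-3,0],[12,6,-5,0],[14.5,7,-7,0],[14.5,7,-8,0],[14.5,7,-8,0],[14.5,7,-8,0],[14.5,7,-8,0]]' 6.5 | sed -n '1,5p'
python3 - <<'E'
from h import *
o=bot.get_obs(); w=bot.camera("wrist"); save(w,"w5.png"); print(o["ee_pos"],o["tcp_rot"][2],o["opening"])
for k,z in(("pocket",.052),("cup",0)):
    for r in bot.landmark_of(k,w)[:3]:
        q=at(w,r["point"],z,o); print(k,round(r["score"],2),np.round(r["point"]),np.round(q,3))
    for r in bot.find_in(k,w)[:3]:
        q=at(w,r["point"],.02 if z==0 else .055,o); print("find",k,round(r["score"],2),np.round(r["point"]),np.round(q,3))
E
```

```text
time: 32.15
ee_pos: [0.5998, 0.1971, 0.2018]
tcp_rot: [180.0, 0.1, -179.8]
wrist_force: [-0.5, 0.8, -0.0]
opening: 0.0652
[0.59975345 0.19708561 0.20181688] -179.77973319490937 0.06516595300853006
pocket 0.88 [ 88. 176.] [ 0.578 -0.011  0.052]
find pocket 0.89 [ 85. 133.] [ 0.532 -0.007  0.055]
find pocket 0.68 [472. 275.] [0.697 0.425 0.055]
cup 0.8 [391. 220.] [0.645 0.329 0.   ]
cup 0.62 [329. 172.] [0.588 0.25  0.   ]
find cup 0.94 [397. 229.] [0.649 0.33  0.02 ]
find cup 0.91 [328. 176.] [0.588 0.247 0.02 ]
find cup 0.5 [ 99. 173.] [ 0.581 -0.016  0.02 ]
```

View pics/w5.png

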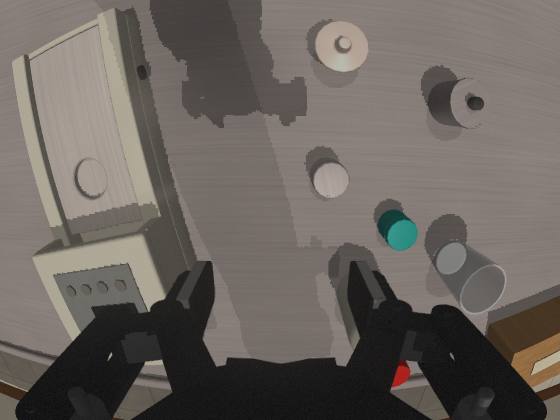

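The grey cup's top is at (331,180) and the pocket at (91,178), level with the hood and clear of its edge. I'll refine both positions numerically.

```bash
cat > circ.py <<'E'
from h import *
def circ(w,uv,rad,lo,hi):
    g=cv2.cvtColor(w["img"],cv2.COLOR_RGB2GRAY); x0,y0=int(uv[0]-rad),int(uv[1]-rad)
    s=6; c=cv2.resize(g[y0:y0+2*rad,x0:x0+2*rad],None,fx=s,fy=s,interpolation=cv2.INTER_CUBIC)
    h=cv2.HoughCircles(c,cv2.HOUGH_GRADIENT_ALT,1.5,20,param1=120,param2=.5,minRadius=lo*s,maxRadius=hi*s)
    return [] if h is None else [((a+.5)/s+x0-.5,(b+.5)/s+y0-.5,r/s) for a,b,r in h.reshape(-1,3)[:3]]
E
python3 - <<'E'
from circ import *
o=bot.get_obs(); w=bot.camera("wrist"); print(o["ee_pos"])
for n,uv,z in(("cup",(331,180),.04),("pocket",(91,178),.052)):
    for u,v,r in [(*uv,0)]+circ(w,uv,28,13,24): print(n,round(u,1),round(v,1),round(r,1),np.round(at(w,(u,v),z,o),4))
E
```

```text
[0.59986957 0.19734821 0.20074904]
cup 331 180 0 [0.5884 0.2464 0.04  ]
cup 330.6 179.6 17.6 [0.588 0.246 0.04 ]
pocket 91 178 0 [ 0.5807 -0.0064  0.052 ]
pocket 90.6 178.6 17.8 [ 0.5814 -0.0071  0.052 ]
```

```bash
python3 - <<'E'
from h import *
o={"ee_pos":[0,0,0],"tcp_rot":[0,0,0]}; w=bot.camera("wrist"); print(np.round(w["mount"],3),foc(w))
for uv in[(281,256),(205,262),(210,300),(355,262)]:
    c,v=ray(w,uv,o)
    for x in(.011,0.,-.011):
        k=(x-c[0])/v[0]; print(uv,np.round((c+v*k)*1000,1))
E
```

```text
[[-0.001 -0.955 -0.295  0.076]
 [ 1.    -0.001  0.    -0.001]
 [-0.001 -0.295  0.955 -0.154]
 [ 0.     0.     0.     1.   ]] 325.19226210127806
(281, 256) [ 11.   -1.  -15.3]
(281, 256) [ 0.  -0.9  8.3]
(281, 256) [-11.   -0.9  31.9]
(205, 262) [ 11.  -35.8 -22.6]
(205, 262) [  0.  -41.7  -0.2]
(205, 262) [-11.  -47.5  22.2]
(210, 300) [ 11.  -27.1 -54.4]
(210, 300) [  0.  -31.5 -37.5]
(210, 300) [-11.  -35.9 -20.5]
(355, 262) [ 11.   32.9 -22.7]
(355, 262) [ 0.  38.6 -0.4]
(355, 262) [-11.   44.4  21.9]
```

Cup at (0.588, 0.2465), pocket at (0.581, -0.007). I'll lower over the cup and check the force before closing.

```bash
python3 -m inch '[[-1.2,4.9,-2,0],[-1.2,4.9,-6,0],[-1.2,4.9,-10,0],[-1.2,4.9,-13,0],[-1.2,4.9,-15,0],[-1.2,4.9,-16.5,0],[-1.2,4.9,-17.8,0],[-1.2,4.9,-18.4,0]]' 6.5 | sed -n '1,5p'
```

```text
time: 33.5
ee_pos: [0.588, 0.2463, 0.016]
tcp_rot: [-180.0, 0.0, -179.8]
wrist_force: [0.2, 0.5, 0.1]
opening: 0.0651
```

```bash
python3 -m inch '[[0,0,-0.3,0],[0,0,-0.3,0],[0,0,-0.3,0],[0,0,-0.3,0],[0,0,-0.3,0],[0,0,-0.3,0],[0,0,-0.3,0],[0,0,-0.3,0]]' 3 25
```

```text
time: 34.5
ee_pos: [0.588, 0.2464, 0.0137]
tcp_rot: [180.0, 0.0, -179.8]
wrist_force: [-0.1, -0.1, 1.6]
opening: 0.0368
grasp_force: 25.3
```

Gripped: the opening is 37 mm and the cup is 38 mm. I'll lift and carry it to above the pocket, turning to the analyser's axis.

```bash
python3 -m inch '[[0,0,2,0],[0,0,6,0],[0,-1,11,0],[0,-4,15,2],[-0.2,-8,16.5,4],[-0.4,-12,16.5,6],[-0.6,-16,16.5,9],[-0.7,-20,16.5,11.5]]' 3 35
python3 -m inch '[[0,-3,0,0],[0,-4.5,0,0],[0,-5.3,0,0],[0,-5.3,0,0],[0,-5.3,0,0],[0,-5.3,0,0],[0,-5.3,0,0],[0,-5.3,0,0]]'
python3 - <<'E'
from circ import *
o=bot.get_obs(); w=bot.camera("wrist"); save(w,"w6.png"); print(o["ee_pos"],o["tcp_rot"])
M=np.array(w["mount"]);T=Ro.from_euler("xyz",o["tcp_rot"],degrees=True).as_matrix()
X=M[:3,:3].T@(T.T@(np.array([.5807,-.0066,.055])-o["ee_pos"])-M[:3,3]); th=np.arctan2(np.hypot(X[0],X[1]),X[2])
uv=X[:2]/np.hypot(X[0],X[1])*th*foc(w)+[w["cx"],w["cy"]]; print("pred",uv)
for u,v,r in circ(w,uv,40,18,35): print("circ",u,v,r,np.round(at(w,(u,v),.055,o),4))
for r in bot.landmark_of("pocket",w)[:2]: print(r, np.round(at(w,r["point"],.055,o),4))
E
```

```text
time: 35.5
ee_pos: [0.5807, 0.0451, 0.1798]
tcp_rot: [-180.0, 0.1, -168.2]
wrist_force: [1.2, 0.3, -0.3]
opening: 0.0363
grasp_force: 35.2
time: 36.5
ee_pos: [0.5809, -0.0065, 0.1784]
tcp_rot: [180.0, -0.0, -168.2]
wrist_force: [0.4, 0.7, -0.7]
opening: 0.0365
grasp_force: 35.2
[ 0.58091254 -0.0064877   0.17837279] [ 1.79998164e+02 -8.39468363e-04 -1.68242082e+02]
pred [281.63534203 200.78177812]
circ 281.08334 200.33333 24.559875 [ 0.5804 -0.0072  0.055 ]
{'point': [279.1, 201.6], 'score': 0.75} [ 0.5819 -0.0086  0.055 ]
```

The pocket circle is at (281,200), which gives (0.5804, -0.0072), straight under the cup. I'll go down and feel for the floor.

```bash
python3 -m inch '[[0,-0.05,-3,0],[0,-0.05,-6,0],[0,-0.05,-8,0],[0,-0.05,-9.3,0],[0,-0.05,-9.8,0],[0,-0.05,-10.1,0],[0,-0.05,-10.3,0],[0,-0.05,-10.3,0]]' | sed -n '1,6p'
python3 -m inch '[[0,0,-0.05,0],[0,0,-0.1,0],[0,0,-0.15,0],[0,0,-0.2,0],[0,0,-0.2,0],[0,0,-0.2,0],[0,0,-0.2,0],[0,0,-0.2,0]]' | sed -n '1,6p'
```

```text
time: 37.6
ee_pos: [0.5811, -0.0072, 0.0757]
tcp_rot: [-180.0, 0.0, -168.3]
wrist_force: [0.4, -0.0, -0.9]
opening: 0.0361
grasp_force: 35.2
time: 38.6
ee_pos: [0.5809, -0.0072, 0.0734]
tcp_rot: [-180.0, -0.0, -168.3]
wrist_force: [0.4, 0.0, -0.7]
opening: 0.0363
grasp_force: 35.2
```

```bash
python3 -m inch '[[0,0,-0.05,0],[0,0,-0.1,0],[0,0,-0.15,0],[0,0,-0.2,0],[0,0,-0.25,0],[0,0,-0.25,0],[0,0,-0.25,0],[0,0,-0.25,0]]' | sed -n '1,2p;4,6p'
```

```text
time: 39.6
ee_pos: [0.5809, -0.0071, 0.0709]
wrist_force: [-0.0, 0.8, -0.5]
opening: 0.0366
grasp_force: 35.2
```

```bash
python3 -m inch '[[0,0,-0.05,0],[0,0,-0.1,0],[0,0,-0.15,0],[0,0,-0.2,0],[0,0,-0.25,0],[0,0,-0.25,0],[0,0,-0.25,0],[0,0,-0.25,0]]' | sed -n '1,2p;4,6p'
```

```text
time: 40.6
ee_pos: [0.5809, -0.0072, 0.0684]
wrist_force: [-0.3, 0.3, -0.9]
opening: 0.0363
grasp_force: 35.2
```

```bash
python3 -m inch '[[0,0,-0.05,0],[0,0,-0.1,0],[0,0,-0.15,0],[0,0,-0.2,0],[0,0,-0.25,0],[0,0,-0.25,0],[0,0,-0.25,0],[0,0,-0.25,0]]' | sed -n '1,2p;4,6p'
```

```text
time: 41.6
ee_pos: [0.5809, -0.0072, 0.0659]
wrist_force: [-0.2, 0.2, -1.5]
opening: 0.0362
grasp_force: 35.2
```

```bash
python3 -m inch '[[0,0,-0.05,0],[0,0,-0.1,0],[0,0,-0.15,0],[0,0,-0.2,0],[0,0,-0.2,0],[0,0,-0.2,0],[0,0,-0.2,0],[0,0,-0.2,0]]' | sed -n '1,2p;4,6p'
```

```text
time: 42.6
ee_pos: [0.5809, -0.0072, 0.0639]
wrist_force: [1.3, -0.4, -0.4]
opening: 0.036
grasp_force: 35.2
```

```bash
python3 -m inch '[[0,0,-0.05,0],[0,0,-0.1,0],[0,0,-0.15,0],[0,0,-0.2,0],[0,0,-0.2,0],[0,0,-0.2,0],[0,0,-0.2,0],[0,0,-0.2,0]]' | sed -n '1,2p;4,6p'
```

```text
time: 43.6
ee_pos: [0.581, -0.0072, 0.062]
wrist_force: [-0.8, 0.0, 3.3]
opening: 0.0369
grasp_force: 35.4
```

Contact at 4 N with the cup bottom at about 0.048, which fits the pocket floor. I'll let go, then raise the gripper.

```bash
python3 -m inch '[[0,0,0,0],[0,0,0,0],[0,0,0,0],[0,0,0,0],[0,0,0,0],[0,0,0,0],[0,0,0.1,0],[0,0,0.3,0]]' 5.8 | sed -n '1,2p;4,6p'
python3 -m inch '[[0,0,1,0],[0,0,2,0],[0,0,4,0],[0,0,7,0],[0,0,10,0],[0,0,12,0],[0,0,12,0],[0,0,12,0]]' | sed -n '1,2p;4,6p'
python3 - <<'E'
from circ import *
o=bot.get_obs(); w=bot.camera("wrist"); save(w,"w7.png"); print(o["ee_pos"],o["tcp_rot"])
for z in(.088,):
  M=np.array(w["mount"]);T=Ro.from_euler("xyz",o["tcp_rot"],degrees=True).as_matrix()
  X=M[:3,:3].T@(T.T@(np.array([.581,-.007,z])-o["ee_pos"])-M[:3,3]); th=np.arctan2(np.hypot(X[0],X[1]),X[2])
  uv=X[:2]/np.hypot(X[0],X[1])*th*foc(w)+[w["cx"],w["cy"]]; print("pred",uv)
for u,v,r in circ(w,uv,45,14,40): print("circ",u,v,r,np.round(at(w,(u,v),.088,o),4))
for k in("cup","pocket","press_area"):
  for r in bot.landmark_of(k,w)[:2]: print(k,r, np.round(at(w,r["point"],.05,o),4))
E
```

```text
time: 44.6
ee_pos: [0.5809, -0.0072, 0.065]
wrist_force: [0.6, -0.3, 0.6]
opening: 0.0578
grasp_force: 0.0
time: 45.6
ee_pos: [0.5807, -0.0072, 0.1842]
wrist_force: [0.7, 0.8, -0.4]
opening: 0.058
grasp_force: 0.0
[ 0.58072783 -0.00715749  0.18421657] [ 1.79991460e+02 -3.83218019e-02 -1.68254224e+02]
pred [281.94417532 210.36809973]
circ 281.83334 210.33333 21.487844 [ 0.581  -0.0071  0.088 ]
cup {'point': [498.5, 280.1], 'score': 0.85} [0.6255 0.2714 0.05  ]
cup {'point': [283.7, 197.5], 'score': 0.69} [ 0.5799 -0.0054  0.05  ]
press_area {'point': [284.6, 71.2], 'score': 0.86} [ 0.4681 -0.0279  0.05  ]
```

The cup's centre at (0.581, -0.007) matches the pocket to within 1 mm, it is released, and the tray is still at its stop (press area at local x of about -0.168). Handing in.

```bash
python3 -c "
from workcell import bot; print(bot.job_done())"
```

```text
the job is handed in; nothing more can be done
None
```

The tray was dragged out to its stop, with the press reading at most about 10 N. The steel cup was set in the pocket and released, and the job was handed in just after 45.6 s without a verdict; the final check was by camera measurement and force readings.

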